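Lock the tube block in its shaker cradle with the eccentric cam

ROBOT

A 6-joint arm with a two-finger parallel gripper is mounted at the origin on the work surface. World frame = base frame: x ahead of the robot, y to its left, z up, the work surface at z = 0. Lengths are in mm, angles in degrees, forces in N, time in s.
With the tool pointing down it reaches from about 350 to 850 mm from the base axis. Payload 8.1 kg.
Tool frame: the origin (TCP) lies between the finger pads; the fingertips stand ahead of it and the grasp point (between the pads) lies 2 mm behind it (nose_length is the z of the fingertips in the tool frame, in mm); z points along the fingers, y is the direction in which the jaws open and shut (so a half turn about z gives the same grasp; the last joint's range is limited). The gripper opens to 85 mm and grips with 20 to 120 N. Pads are 22 mm wide; open, the fingers measure 114 mm over their backs; the gripper's body (76 mm by 85 mm) begins 54 mm behind the grasp point. The pads swing forward as they close: fully open they stand 13 mm farther back than shut.
Start: joints at [63.633, 7.471, 85.268, -0, 87.261, -4.893], TCP at [219.631, 558.362, 248.292] pointing down, gripper open.
Joint ranges: [-169.43, 169.43], [-51.17, 129.36], [1.28, 143.12], [-76.62, 256.62], [0, 156.53], [-152.29, 152.29]. Speed limits (degrees/s): [136.94, 136.94, 159.86, 180, 180, 180].

INTERFACE

Orientations are given as [roll, pitch, yaw] about the fixed x, y, z axes, in that order (R = Rz(yaw) Ry(pitch) Rx(roll)).
In Python, from bench import * gives the robot as it stands.
- The arm moves only by the tool jog_arm, never from a script. Its argument "plan" is a list of rows, each a list of 3 entries, a list of its own where there are three numbers: the turn, a rotation vector about the tool's x, y, z in degrees, then the shift along the tool's x, y, z in m, then the gripper's target within -1 to 1 (fully open at 1, half-way at 0, shut at -1). A call has 1 to 12 rows; each row is the pose to reach, as a shift and turn from the pose commanded when the call began, along the tool's axes at that moment; what a row does not reach only later rows make up. A row lasts 1/8 s, in which the tool goes at most 62.5 mm and 10.7 degrees, less where a joint would pass 70% of its speed; a pose out of reach is approached as far as the arm can. A call with a gripper value outside its range is refused whole. The fingers move at their own pace and stop on an object; "force" is the grip in N (left out, the last holds). Time passes only in rows, so rows that repeat a pose let the fingers close. It gives the time, the measured TCP pose, the force and the opening at its end, in the units of the state.
- sense(): the state, without advancing time (a new reading comes with each control period).
- snapshot(name): name is "scene" or "top"; returns (picture, depth): 400x640x3 uint8, blue, green, red; 400x640 float32, mm along the optical axis (not along the pixel's ray), 0 where there is no reading.
- camera_info(name): a dict with "fov_y" (degrees; the focal length in pixels is half the picture's height over the tangent of half this angle, whatever the lens; pixels are square), "cx", "cy" (the principal point, pixels), "dist_coeffs" ([k1, k2, p1, p2, k3] as OpenCV has them; the pictures are not rectified), "origin" and "orientation" of the camera in the world. Camera axes: x right, y down, z forward; pixel columns grow to the right and rows downward; lengths in mm; the calibration is good to about 2 mm. A picture is of the moment at which its call begins. camera_info takes no time and is no camera call.
- hand_in(): hands the job in, once; it reports no verdict.
The state is a dict: "time": time; "joint_pos": joint angles; "qd": joint speeds; "joint_efforts": joint torques, N m; "tool_pos": TCP position; "tcp_rot": TCP orientation; "ft_force": force on the tool from outside, world axes, zero at the start; "wrist_torque": the same for the moment, N m; "finger_gap": finger opening in mm.
Only numpy, scipy, OpenCV 4.12 (cv2) and the standard library are available. Lean on these libraries where they do the work, as an engineer would, in place of code of your own. Each camera call takes 0.05 s, during which the arm holds its last target.

TASK

Two equal clamping cradles stand on the lab bench: one holds the loose metal block full of capped sample tubes, the other an empty white dish. Turn the cam handle of the tube block's cradle clockwise until its lobe presses the block firmly against the sprung pad opposite, then let go so that it stays clamped. Do not touch the cam of the dish's cradle.

Things in the scene. Friction and masses are not known exactly. Their poses are not given: they have to be found in the camera images.
- cam: Steel cam of the tube block's cradle. Origin: on its upright turning axis, bench level; own x: where the lobe points. Disc radius 18 mm, centre 16 mm off the axis along x, heights 13-31 mm. On a stem, pale handle bar centred on the axis: 50 mm along x, 14 mm wide, heights 62-98 mm; grip it at 80. Starts 69-86 deg anticlockwise (from above) of pad's x; turn clockwise. Friction 0.06 N m, stays put
- tube_block: Loose aluminium block, 60 (own x) x 90 (y) x 36 mm high, 0.35 kg, rows of white tube caps 5 mm high on top; origin: centre of its underside, which is 10 mm above the bench on the cradle plate. It lies between cam and pad (pad at its +x side) and two low side rails, with a few mm of play
- pad: Black rubber pad, 84 mm wide, heights 14-40 mm, sprung (2 N + 1 N/mm, 6 mm), on the tube block's cradle, a fixed dark plate 180x130x10 mm. Origin: middle of its face, bench level, 90.5 mm from the cam axis; own x points from cam to pad. The lobe meets the block 60-49 deg and the block the pad 39 deg before it points along this x; along it (best) the pad gives 3.5 mm; stop 9 deg past
- idle_cam: The same cam, same size and axes, on the other equal cradle, which holds an empty white dish 60 x 90 x 24 mm. Not to be touched
Not all that is in view belongs to the job. Of the things that look like the tube_block, the larger one is meant. Leave any yellow look-alike of the part that bears cam alone.

How it is judged:
By the outcome, as a careful person would: the job done as asked, in the order asked, and still so for the second after the job is handed in, with the robot touching nothing.
It also fails if it takes over 32 s, if anything falls off the work surface, if the arm or the gripper's body presses on something with over 40 N, if the wrist force passes 120 N, or if a joint passes its speed limit or range.

## Working session

There is one attempt and no reset: what is moved stays moved. The work goes in short steps, Python scripts to look and compute and a tool call to move; the robot and the scene stay as the last step left them, time stands still between calls to the robot, and variables do not carry over. Pictures are saved under pics/ and viewed, and the job is handed in when it is done.

Besides the shell and the picture viewer there is one more tool, called after ">>>" as a command line: name --argument value ..., lists and objects as JSON in quotes. jog_arm: Moves the arm, as the interface text tells. Its arguments: {"type":"object","properties":{"plan":{"type":"array","items":{"type":"array"}},"force":{"type":"number"}},"required":["plan"]}

```bash
mkdir -p pics; ls
cat > s.py <<'E'
from bench import *
import cv2,numpy as np
for n in("scene","top"):
    p,d=snapshot(n);cv2.imwrite(f"pics/{n}0.png",p);np.save(f"pics/{n}0.npy",d);print(n,camera_info(n))
print(sense())
E
python3 s.py
```

```text
pics
scene {'fov_y': 51.400584087822025, 'cx': 319.43671731903, 'cy': 205.97762587581923, 'dist_coeffs': array([-0.03890814,  0.        ,  0.        ,  0.        ,  0.        ]), 'origin': array([1060.34650495, -532.6194591 ,  606.26457328]), 'orientation': array([-125.69614205,   -1.24032127,   41.56866694])}
top {'fov_y': 51.56622138006414, 'cx': 317.7986086048224, 'cy': 209.73908665668526, 'dist_coeffs': array([0.03022284, 0.        , 0.        , 0.        , 0.        ]), 'origin': array([450.2028801 ,  87.88758335, 872.37708063]), 'orientation': array([-173.06442546,   -0.81715189,  -89.82857735])}
{'time': 0.1, 'joint_pos': array([ 6.36320111e+01,  7.51168486e+00,  8.53228528e+01, -9.45073872e-04,
        8.72618694e+01, -4.89321637e+00]), 'qd': array([-0.00210158, -0.21393272, -0.21323122,  0.09331319, -0.0314175 ,
        0.07187808]), 'joint_efforts': array([ 4.23928232e-04, -5.70948064e+01, -5.01943839e+01, -2.52636810e-04,
        8.18533881e-03,  9.65776826e-05]), 'tool_pos': array([219.43286137, 557.93289268, 247.34167811]), 'tcp_rot': array([-1.79903864e+02, -7.28294153e-03,  1.58525267e+02]), 'ft_force': array([ 0.34708878, -0.23552174,  0.12306606]), 'wrist_torque': array([0.0349101 , 0.00338975, 0.00067943]), 'finger_gap': 85.55471714422325}
```

View pics/scene0.png

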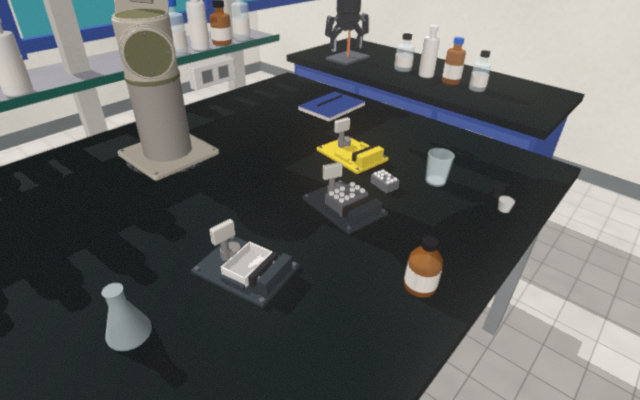

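View pics/top0.png

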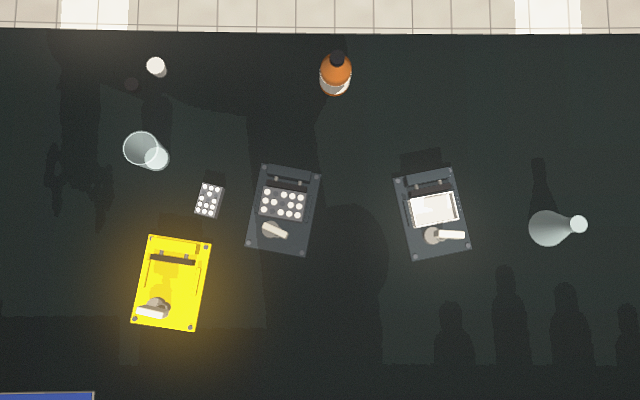

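The scene view shows the tube block's cradle at (345,203), the dish's at (247,265) and the yellow look-alike at (352,153). In the top view the target cradle is at (283,210), with its handle at about (274,230). I'll zoom in and measure.

```bash
cat > h.py <<'E'
import cv2,numpy as np
from bench import *
from scipy.spatial.transform import Rotation as R
def cam(n):
    c=camera_info(n);f=200/np.tan(np.radians(c['fov_y']/2))
    K=np.array([[f,0,c['cx']],[0,f,c['cy']],[0,0,1]]);return K,c['dist_coeffs'],np.array(c['origin']),R.from_euler('xyz',c['orientation'],degrees=True).as_matrix()
def plane(n,px,z):
    K,D,o,M=cam(n);u=cv2.undistortPoints(np.array(px,float).reshape(-1,1,2),K,D).reshape(-1,2)
    r=np.c_[u,np.ones(len(u))]@M.T
    return o+r*((z-o[2])/r[:,2])[:,None]
def pts(n,d):
    K,D,o,M=cam(n);v,u=np.mgrid[:400,:640]
    q=cv2.undistortPoints(np.c_[u.ravel(),v.ravel()].astype(float).reshape(-1,1,2),K,D).reshape(-1,2)
    return (o+(np.c_[q,np.ones(len(q))]*d.reshape(-1,1))@M.T).reshape(400,640,3)
E
cat > a.py <<'E'
from h import *
p=cv2.imread('pics/top0.png');d=np.load('pics/top0.npy')
P=pts('top',d)
cv2.imwrite('pics/tz.png',cv2.resize(p[155:265,235:330],None,fx=5.4,fy=5.4,interpolation=cv2.INTER_CUBIC))
s=cv2.imread('pics/scene0.png');cv2.imwrite('pics/sz.png',cv2.resize(s[150:235,295:395],None,fx=7,fy=7,interpolation=cv2.INTER_CUBIC))
sub=np.zeros((400,640),bool);sub[155:265,235:330]=1
for lo,hi in((90,106),(60,90),(44,58),(5,16)):
    m=sub&(P[...,2]>lo)&(P[...,2]<hi)&(d>0)
    if m.sum()>5:
        v,u=np.nonzero(m);print(lo,hi,m.sum(),'px',u.min(),u.max(),v.min(),v.max(),'med',np.median(P[m],0).round(1))
        r=cv2.minAreaRect(P[m][:,:2].astype(np.float32));print(np.round(cv2.boxPoints(r),1).tolist(),r)
E
python3 a.py
```

```text
90 106 200 px 261 287 222 237 med [506.2 158.8  98.1]
[[490.3999938964844, 139.39999389648438], [503.1000061035156, 133.6999969482422], [523.7000122070312, 179.10000610351562], [510.8999938964844, 184.8000030517578]] ((507.01104736328125, 159.24404907226562), (49.84131622314453, 13.970820426940918), 65.60008239746094)
60 90 13 px 268 287 231 238 med [498.1 143.2  79.6]
[[490.8999938964844, 136.5], [499.29998779296875, 135.3000030517578], [504.6000061035156, 170.89999389648438], [496.20001220703125, 172.1999969482422]] ((497.7302551269531, 153.7327117919922), (36.017799377441406, 8.47506332397461), 81.59547424316406)
44 58 1587 px 258 310 163 235 med [570.  146.2  46.9]
[[490.8999938964844, 116.69999694824219], [630.5999755859375, 90.80000305175781], [647.0, 178.89999389648438], [507.29998779296875, 204.8000030517578]] ((568.9530029296875, 147.80128479003906), (89.5785903930664, 142.0283660888672), 79.46774291992188)
5 16 2527 px 238 329 157 258 med [516.2 146.4  10.6]
[[454.5, 52.20000076293945], [669.7000122070312, 52.20000076293945], [669.7999877929688, 243.6999969482422], [454.6000061035156, 243.6999969482422]] ((562.1556396484375, 147.9459686279297), (191.52391052246094, 215.2185516357422), 89.98802185058594)
```

View pics/tz.png

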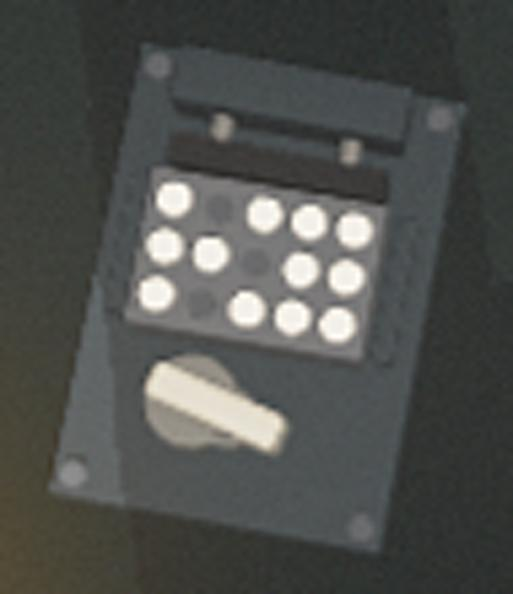

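View pics/sz.png

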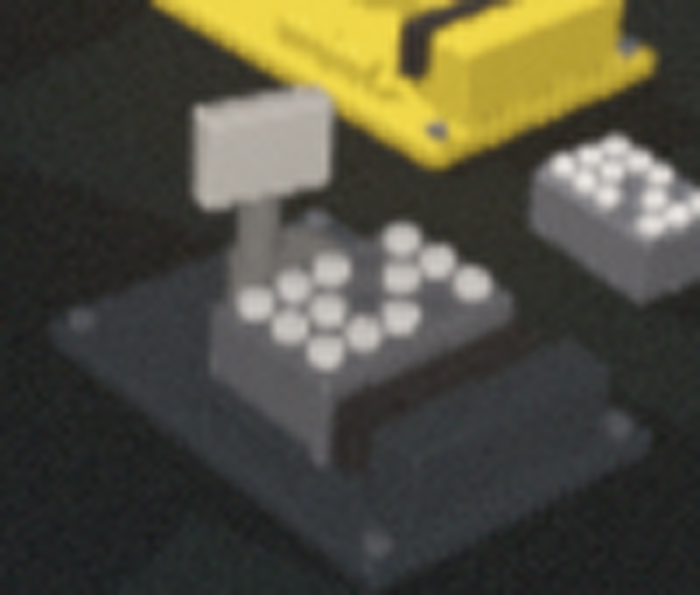

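```bash
cat > b.py <<'E'
from h import *
p=cv2.imread('pics/top0.png');d=np.load('pics/top0.npy');P=pts('top',d)
sub=np.zeros((400,640),bool);sub[155:265,235:330]=1
def rect(m,t):
    n,l,s,_=cv2.connectedComponentsWithStats(m.astype(np.uint8));i=1+np.argmax(s[1:,4]);q=P[l==i][:,:2].astype(np.float32)
    print(t,len(q),cv2.minAreaRect(q),np.round(cv2.boxPoints(cv2.minAreaRect(q)),1).tolist())
# anything above 5mm (plate and all, occlusions biased), plate
rect(sub&(P[...,2]>5)&(P[...,2]<14),'plate')
rect(sub&(P[...,2]>43.5)&(P[...,2]<54)&(P[...,0]<612)&(P[...,0]>530),'block')
rect(sub&(P[...,2]>35)&(P[...,2]<43),'pad')
g=p.min(2);w=sub&(g>150);w[218:]=0
n,l,s,c=cv2.connectedComponentsWithStats(w.astype(np.uint8));print(n-1);q=plane('top',c[1:],51)
r=cv2.minAreaRect(q[:,:2].astype(np.float32));print('caps',r);print(c[1:].round(1).tolist());print(q.round(1).tolist())
print(plane('top',[(235+27/5.4,0)],10)[0])
# plate corners from zoom
cz=np.array([[157,50],[463,108],[385,548],[60,488]])/5.4+[235,155]
c3=plane('top',cz,10);print(c3.round(1).tolist())
for i in range(4):
    e=c3[(i+1)%4]-c3[i];print(np.linalg.norm(e),np.degrees(np.arctan2(e[1],e[0])))
E
python3 b.py
```

```text
plate 2393 ((555.8538208007812, 150.4195098876953), (130.2325897216797, 182.19808959960938), 79.4109115600586) [[454.29998779296875, 103.19999694824219], [633.4000244140625, 69.69999694824219], [657.4000244140625, 197.6999969482422], [478.29998779296875, 231.1999969482422]]
block 1269 ((563.7611083984375, 148.9829864501953), (89.93868255615234, 60.12620544433594), 80.69584655761719) [[526.7999877929688, 109.5], [586.2000122070312, 99.69999694824219], [600.7000122070312, 188.5], [541.4000244140625, 198.1999969482422]]
pad 244 ((600.7410888671875, 141.69854736328125), (83.30219268798828, 15.223658561706543), 80.22074127197266) [[586.2000122070312, 101.9000015258789], [601.2000122070312, 99.4000015258789], [615.2999877929688, 181.5], [600.2999877929688, 184.0]]
12
caps ((563.3223876953125, 148.1771697998047), (68.32684326171875, 36.39727783203125), 80.73837280273438)
[[266.9, 191.4], [283.6, 194.2], [291.9, 195.9], [300.1, 197.2], [265.1, 200.1], [273.6, 201.8], [290.2, 204.6], [298.8, 205.9], [263.6, 208.9], [280.2, 211.9], [288.8, 213.2], [297.1, 214.5]]
[[586.7, 178.7, 51.0], [581.3, 145.1, 51.0], [577.9, 128.5, 51.0], [575.3, 112.0, 51.0], [569.0, 181.9, 51.0], [565.8, 164.9, 51.0], [560.3, 131.8, 51.0], [557.7, 114.5, 51.0], [551.3, 184.7, 51.0], [545.4, 151.4, 51.0], [543.0, 134.4, 51.0], [540.3, 117.8, 51.0]]
[1021.16633481  249.20786951   10.        ]
[[651.8, 190.2, 10.0], [629.4, 69.9, 10.0], [457.6, 99.4, 10.0], [480.2, 224.0, 10.0]]
122.33753788555707 -100.56012033962112
174.2372248248552 170.2465466072377
126.65255135426449 79.75368363342393
174.9235084482903 -11.169406454904
```

The handle top measures 49.8 x 14.0 mm at z 98, as the task states. Its centre is (507.0, 159.2) and it heads 65.6°. Pad x is about -10.3° (plate -10.6°, pad -9.8°), so the lobe starts about 76° anticlockwise, inside the given 69-86°. Pad distance and reach also check out. Next I'll move above the handle.

>>> jog_arm --plan '[[[0,0,92.9],[-0.4136,-0.2663,0.088],1],[[0,0,92.9],[-0.4136,-0.2663,0.088],1],[[0,0,92.9],[-0.4136,-0.2663,0.088],1],[[0,0,92.9],[-0.4136,-0.2663,0.088],1],[[0,0,92.9],[-0.4136,-0.2663,0.088],1],[[0,0,92.9],[-0.4136,-0.2663,0.088],1],[[0,0,92.9],[-0.4136,-0.2663,0.088],1],[[0,0,92.9],[-0.4136,-0.2663,0.088],1],[[0,0,92.9],[-0.4136,-0.2663,0.088],1],[[0,0,92.9],[-0.4136,-0.2663,0.088],1],[[0,0,92.9],[-0.4136,-0.2663,0.088],1],[[0,0,92.9],[-0.4136,-0.2663,0.088],1]]' --force 40

```text
time: 1.6
tool_pos: [506.7, 159.9, 160.5]
tcp_rot: [180.0, -0.0, 65.8]
ft_force: [0.0, 0.4, 0.4]
finger_gap: 85.5
```

```bash
python3 -c "
import bench
print([n for n in dir(bench) if n[0]!='_'], getattr(bench,'nose_length',None))"
```

```text
['PlanningError', 'camera_info', 'hand_in', 'nose_length', 'sense', 'snapshot'] 17.0
```

>>> jog_arm --plan '[[[0,0,0],[0,0,0.04],1],[[0,0,0],[0,0,0.065],1],[[0,0,0],[0,0,0.082],1],[[0,0,0],[0,0,0.082],1],[[0,0,0],[0,0,0.082],0]]'

```text
time: 2.22
tool_pos: [507.8, 159.5, 79.5]
tcp_rot: [179.9, -0.1, 65.7]
ft_force: [0.4, 0.2, 0.5]
finger_gap: 69.7
```

>>> jog_arm --plan '[[[0,0,0],[0,0,0],-0.4],[[0,0,0],[0,0,0],-0.4],[[0,0,0],[0,0,0],-1],[[0,0,0],[0,0,0],-1],[[0,0,0],[0,0,0],-1],[[0,0,0],[0,0,0],-1],[[0,0,0],[0,0,0],-1]]' --force 40

```text
time: 3.1
tool_pos: [507.4, 159.1, 78.8]
tcp_rot: [180.0, -0.0, 65.6]
ft_force: [-0.3, -0.1, 5.8]
finger_gap: 13.6
```

Gripped: the gap is 13.6 mm with almost no lateral force, so it's well centred. I'll turn in steps and watch the forces.

>>> jog_arm --plan '[[[0,0,5],[0,0,0],-1],[[0,0,10],[0,0,0],-1],[[0,0,15],[0,0,0],-1],[[0,0,20],[0,0,0],-1],[[0,0,25],[0,0,0],-1],[[0,0,30],[0,0,0],-1],[[0,0,35],[0,0,0],-1],[[0,0,35],[0,0,0],-1]]' --force 60

```text
time: 4.1
tool_pos: [507.9, 158.7, 78.8]
tcp_rot: [179.9, -0.1, 30.6]
ft_force: [3.7, -4.8, 3.9]
finger_gap: 13.4
```

```bash
python3 -c "
from bench import *
s=sense();print(s['wrist_torque'],s['ft_force'],s['tcp_rot'],s['joint_pos'])"
```

```text
[-0.62058277 -0.44638062 -0.06483042] [ 3.69635987 -4.80656536  3.91237496] [ 1.79918365e+02 -7.32870414e-02  3.06436589e+01] [ 1.18639039e+01  5.61508794e+00  1.05730831e+02 -5.76878714e-02
  6.85584251e+01  7.12413403e+01]
```

>>> jog_arm --plan '[[[0,0,4],[0,0,0],-1],[[0,0,8],[0,0,0],-1],[[0,0,12],[0,0,0],-1],[[0,0,16],[0,0,0],-1],[[0,0,20],[0,0,0],-1],[[0,0,24],[0,0,0],-1],[[0,0,28],[0,0,0],-1],[[0,0,32],[0,0,0],-1],[[0,0,36],[0,0,0],-1],[[0,0,40.5],[0,0,0],-1],[[0,0,40.5],[0,0,0],-1],[[0,0,40.5],[0,0,0],-1]]' --force 80

```text
time: 5.6
tool_pos: [508.0, 157.8, 78.8]
tcp_rot: [179.9, -0.1, -9.8]
ft_force: [4.1, -10.2, 5.2]
finger_gap: 13.1
```

```bash
cat > c.py <<'E'
from h import *
import sys
t=sys.argv[1]
s=sense();print(s['wrist_torque'],s['ft_force'],s['tcp_rot'],s['joint_pos'],s['time'])
for n in("scene","top"):
    p,d=snapshot(n);cv2.imwrite(f"pics/{n}{t}.png",p);np.save(f"pics/{n}{t}.npy",d)
    a=p[150:235,295:395] if n=='scene' else p[155:265,235:330]
    cv2.imwrite(f"pics/{n}{t}z.png",cv2.resize(a,None,fx=5.4,fy=5.4,interpolation=cv2.INTER_CUBIC))
E
python3 c.py 1
```

```text
[-1.21742972 -0.42280103 -0.0728635 ] [  4.08677528 -10.19026828   5.23189764] [ 1.79912031e+02 -1.22284788e-01 -9.77066903e+00] [ 11.81787776   5.60873612 105.73439877  -0.13620249  68.57558068
 111.63830192] 5.6
```

Torque at the wrist is about 0.07 N m, which fits the cam's friction. I'll relieve the small side load, open, rise and look.

>>> jog_arm --plan '[[[0,0,0],[0,0.001,0],-1],[[0,0,0],[0,0.001,0],-0.5],[[0,0,0],[0,0.001,0],-0.2],[[0,0,0],[0,0.001,0],0.2],[[0,0,0],[0,0.001,0],0.2],[[0,0,0],[0,0.001,-0.03],0.2],[[0,0,0],[0,0.001,-0.08],0.2],[[0,0,0],[-0.06,0.001,-0.12],0.2],[[0,0,0],[-0.12,0.001,-0.15],0.2],[[0,0,0],[-0.12,0.001,-0.15],0.2]]'

```text
time: 6.95
tool_pos: [387.6, 179.6, 230.8]
tcp_rot: [-179.9, -0.2, -9.8]
ft_force: [1.3, 0.6, -0.3]
finger_gap: 51.1
```

```bash
python3 c.py 2; sed 's/top0/top2/g' a.py >a2.py; python3 a2.py;  sed 's/top0/top2/g' b.py >b2.py; python3 b2.py
```

```text
[ 0.02572059 -0.04078447  0.01475478] [ 1.27782464  0.61011631 -0.28327964] [-179.86935389   -0.20272193   -9.77880321] [ 1.79625698e+01 -2.02150471e+01  1.12738127e+02  2.12911914e-02
  8.72366862e+01  1.17740160e+02] 6.95
90 106 204 px 269 280 217 243 med [506.  158.8  98.3]
[[481.1000061035156, 156.5], [529.7999877929688, 147.8000030517578], [532.2999877929688, 161.6999969482422], [483.6000061035156, 170.39999389648438]] ((506.6856994628906, 159.0791778564453), (14.11058235168457, 49.46610641479492), 79.92766571044922)
60 90 32 px 272 280 220 243 med [503.9 152.5  76.6]
[[480.20001220703125, 157.60000610351562], [523.5999755859375, 142.3000030517578], [526.0, 149.0], [482.5, 164.1999969482422]] ((503.064697265625, 153.26919555664062), (7.048938274383545, 46.07524108886719), 70.70142364501953)
44 58 1584 px 260 310 163 234 med [575.6 143.9  47. ]
[[495.29998779296875, 109.69999694824219], [633.7999877929688, 89.5999984741211], [646.7999877929688, 179.5], [508.29998779296875, 199.5]] ((571.0565185546875, 144.579833984375), (90.77897644042969, 139.94520568847656), 81.7496109008789)
5
[... 1216 characters left out ...]
197.3], [275.7, 198.6], [292.3, 201.8], [300.7, 203.5], [265.4, 205.9], [282.1, 209.1], [290.7, 210.5], [299.0, 212.2], [275.5, 217.0]]
[[592.5, 174.1, 51.0], [586.7, 141.4, 51.0], [583.4, 124.3, 51.0], [580.8, 107.3, 51.0], [574.8, 177.6, 51.0], [572.2, 160.9, 51.0], [565.9, 127.5, 51.0], [562.6, 110.7, 51.0], [557.3, 181.1, 51.0], [551.1, 147.7, 51.0], [548.4, 130.6, 51.0], [545.1, 114.0, 51.0], [535.2, 160.6, 51.0]]
[1021.16633481  249.20786951   10.        ]
[[651.8, 190.2, 10.0], [629.4, 69.9, 10.0], [457.6, 99.4, 10.0], [480.2, 224.0, 10.0]]
122.33753788555707 -100.56012033962112
174.2372248248552 170.2465466072377
126.65255135426449 79.75368363342393
174.9235084482903 -11.169406454904
```

View pics/top2.png

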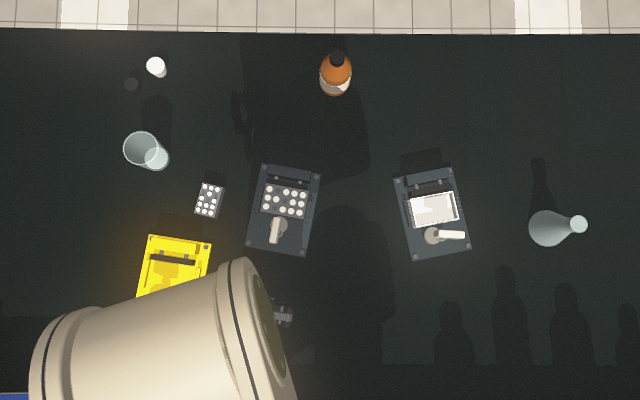

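View pics/scene2z.png

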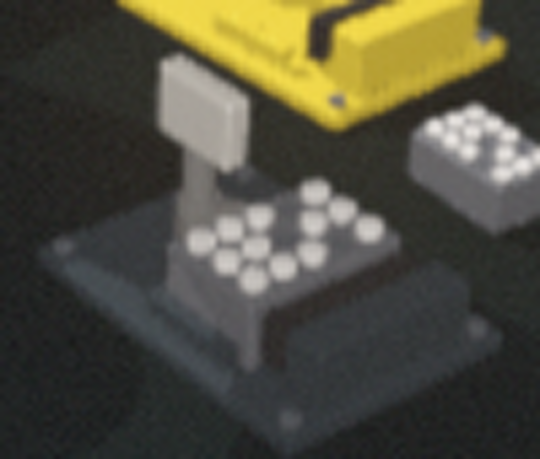

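The handle now points at -10.1° (pad x about -10.4°). The block has moved roughly 6 mm onto the pad, and the visible pad depth fell from 15.2 to 11.7 mm, which is the 3.5 mm expected. The gripper is clear.

```bash
python3 -c "
from bench import *
print(hand_in())"
```

```text
the job is handed in; nothing more can be done
None
```

I gripped the handle of the tube block's cam at height 80 mm, turned it about 75.5° clockwise, let go and backed off. The job was handed in at about 7 s of the 32 s allowed, and no verdict was reported.

Last checks after release:
- **Handle:** it stayed at -10.1°, against a pad direction of about -10.4°, so the lobe points along the pad's x within about 1°.
- **Clamping:** the block lies against the pad. The visible pad depth fell from 15.2 to 11.7 mm, which is the expected 3.5 mm.
- **Robot:** the gripper was open, about 150 mm higher and 120 mm back from the cam, with wrist force near zero. The highest wrist force in any reading was about 12 N, while gripping.
- **Other things:** I did not move the arm near the dish's cradle, the yellow look-alike or the small block. They looked unmoved in the final picture, though the arm hid part of the yellow one.

**One disagreement:** the pad's front-face position alone suggested about 6 mm of movement instead of 3.5. I put that down to depth noise and took the change in pad depth as the better measure.

The block also slid about 3 mm sideways as it was clamped, within its play.

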